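Slide the tall bottle into the bottle warmer and start it

TASK

Without gripping or lifting it, push the tall, easily toppled bottle low on its body so that it slides upright along the bench into the one empty bay of the bottle warmer, fully home against the bay's back. Then press the warmer's start button down with a fingertip, let it come up again and leave everything clear. Keep the bottle in front of the fingers, never between them, and do not disturb the jars in the other bays or the other things on the bench.

Things in the scene. Friction and masses are not known exactly. Their poses are not given: they have to be found in the camera images.
- bottle: the tall amber bottle with paper label and white cap, alone between robot and warmer: round, 52 mm diameter (foot 49 mm), 190 mm tall, straight-sided to 125 mm, cap 33 mm wide from 160 mm up; 0.24 to 0.44 kg, bench friction 0.45 to 0.75, so pushed higher than about 30 mm above the bench it may topple. Origin: centre of its underside, z up. It slides on the bench itself, no step at the warmer
- free_bay: flush 47 mm dark disc on the bench in the one empty bay, no obstacle. Origin: where the bottle's axis stands when fully home; x points inwards along the bay, z up. The bay has no floor or roof: 64 mm wide between walls 99 mm tall, flat back 26 mm beyond the origin with 45 degree corners; the walls' rounded noses begin 16 mm before the origin, so a seated bottle's front half stays outside
- warmer: white fixed appliance, three bays in a row (82 mm apart) open to the robot, console block at its left end; 414 mm long, 105 mm tall. Origin: on the bench, at the axis of a bottle seated in the middle bay; x to the back of the bays, y along the row to the console. It spans y -145 to 269 mm and x to 92 mm; the console (y 137 to 269) starts at x -30 mm
- start (a joint): the start button, travel in m: 0 is up, 0.006 is fully down; it springs back and takes 5 N to press fully
- start_top (a point): centre of the top of the start button: a round black button of 30 mm diameter in a grey housing on top of the console, the only button there, pressed straight down
- jar_a: a short amber jar, 52 mm diameter and 72 mm tall with a white lid, standing in one of the other bays; leave it alone. Origin: centre of its underside
- jar_b: a second jar like the first, in the remaining bay; leave it alone. Origin: centre of its underside
- dishes: bystander: stack of four clear dishes, 62 mm diameter, 48 mm tall. Origin: centre of its underside
- tip_box: bystander: box 87 x 127 x 71 mm tall. Origin: centre of its underside
- timer: bystander: flat timer 60 x 66 x 16 mm tall. Origin: centre of its underside
- tube_rack: bystander: rack 75 x 180 mm (long in y) with capped tubes up to 110 mm tall. Origin: centre of its underside
- wash_bottle: bystander: squat white bottle with a bent spout, 62 mm diameter, 175 mm tall; the spout reaches 58 mm along its -x. Origin: centre of its underside
- marker: bystander: marker pen lying flat, 115 mm long along its x, 13 mm tall. Origin: its underside, near the middle

How it is judged:
By the outcome, as a careful person would: the job done as asked, in the order asked, and still so for the second after the job is handed in, with the robot touching nothing.
It also fails if it takes over 72 s, if anything falls off the work surface, if the arm or the gripper's body presses on something with over 40 N, if the wrist force passes 120 N, or if a joint passes its speed limit or range.

ROBOT

A 7-joint arm with a two-finger parallel gripper is mounted at the origin on the work surface. World frame = base frame: x ahead of the robot, y to its left, z up, the work surface at z = 0. Lengths are in m, angles in rad, forces in N, time in s.
With the tool pointing down it reaches from about 0.425 to 0.875 m from the base axis. Payload 8.4 kg.
Tool frame: the origin (TCP) lies between the finger pads; the fingertips stand 8 mm ahead of it and the grasp point (between the pads) lies 11 mm behind it (tips_ahead is the distance from the TCP to the fingertips, in m); z points along the fingers, x is the direction in which the jaws open and shut, and the axes are right-handed (so a half turn about z gives the same grasp; the last joint's range is limited). The gripper opens to 87 mm and grips with 3 to 60 N. Pads are 19 mm wide; open, the fingers measure 117 mm over their backs; the gripper's body (75 mm by 190 mm) begins 51 mm behind the grasp point.
Start: joints at [-1.389, 0.333, 0.04, 1.465, -0.013, 1.343, -0.059], TCP at [0.18, 0.625, 0.231] pointing down, gripper open.
Joint ranges: [-2.58, 2.58], [-0.38, 2.09], [-1.3, 1.39], [0.25, 2.4], [-1.5, 4.64], [0.08, 2.09], [-2.65, 2.65]. Speed limits (rad/s): [2.22, 2.22, 2.79, 2.79, 3.14, 3.14, 3.14].

INTERFACE

Orientations are given as a unit quaternion [w, x, y, z].
In Python, from bench import * gives the robot as it stands.
- The arm moves only by the shell command python3 -m handwheel 'ROWS' [FORCE]. ROWS is JSON, a list that holds one entry, the list of rows, each a list of 7 numbers: the opening, from 0 (shut) to 1 (fully open), then the shift along the world's x, y, z in m, then the turn, a rotation vector about the world's x, y, z in rad. A call has 1 to 12 rows; each row shifts and turns the pose as measured when the row begins; what a row does not reach is not made up. A row lasts 1/10 s, in which the tool goes at most 50 mm and 8.59 degrees, less where a joint would pass 70% of its speed; a pose out of reach is approached as far as the arm can. A call is refused whole if a number of a shift passes 0.05 or a number of a turn 0.15, either way. A call with a gripper value outside its range is refused whole. The fingers move at their own pace and stop on an object; FORCE is the grip in N (left out, the last holds). Time passes only in rows, so rows that do not move let the fingers close. It gives the time, the measured TCP pose, the force and the opening at its end, in the units of the state.
- state(): the state, without advancing time (a new reading comes with each control period).
- capture(name): name is "side" or "top"; returns (picture, depth): 480x640x3 uint8, blue, green, red; 480x640 float32, m along the optical axis (not along the pixel's ray), 0 where there is no reading.
- camera_model(name): a dict with "mtx" (3x3 intrinsics, pixels), "k1" (the pictures are not rectified: a ray, as slopes to the right and down, at radius r is drawn at 1 + k1 r^2 times it, then the intrinsics apply), "R" (3x3) and "t" (3): a world point X has camera coordinates R X + t. Camera axes: x right, y down, z forward; pixel columns grow to the right and rows downward; lengths in m; the calibration is good to about 2 mm. A picture is of the moment at which its call begins. camera_model takes no time and is no camera call.
- hand_in(): hands the job in, once; it reports no verdict.
Trained networks look in the newest picture that a camera, given by its name, has taken for a name from the list of things; names that differ only in an ending like _2 or _b are one class to them, and where a whole thing is asked for, a point or a joint stands for the part that bears it (a point fixed in the world has none). Each returns a list of dicts, best first, with "score" (0 to 1); they miss things now and then, are a little off and sometimes report something else, mostly with a low value. They report only what shows in the picture. A call takes as long as a camera call.
- silhouettes(camera, query): "pixels" (480x640 bool, what is visible of it) and "extent" ([centre column, centre row, width, height] in pixels, round what is visible of it).
The state is a dict: "clock": time; "joints": joint angles; "qd": joint speeds; "tau": joint torques, N m; "tool_pos": TCP position; "tool_rot": TCP orientation; "ft_force": force on the tool from outside, world axes, zero at the start; "torque": the same for the moment, N m; "width": finger opening in m.
Only numpy, scipy, OpenCV 4.12 (cv2) and the standard library are available. Lean on these libraries where they do the work, as an engineer would, in place of code of your own. Each camera call takes 0.05 s, during which the arm holds its last target.

## Working session

There is one attempt and no reset: what is moved stays moved. The work goes in short steps, Python scripts to look and compute and a shell command to move; the robot and the scene stay as the last step left them, time stands still between calls to the robot, and variables do not carry over. Pictures are saved under pics/ and viewed, and the job is handed in when it is done.

```bash
ls; mkdir -p pics
python3 - <<'E'
from bench import *
import cv2
s=state();print({k:(v if not hasattr(v,'tolist') else v.tolist()) for k,v in s.items()})
for n in("top","side"):
    p,d=capture(n);cv2.imwrite(f"pics/{n}0.png",p);m=camera_model(n);print(n,m)
E
```

```text
pics
{'clock': 0.0, 'joints': [-1.3891854046325858, 0.3339378304249728, 0.03985239653536248, 1.4662401093968394, -0.013372411352314838, 1.3432949503769973, -0.058486442808615625], 'qd': [0.0010041118969168138, 0.00013969794184156122, -0.0001981332297965828, -0.0009243962720560728, 0.0005675147810402248, -0.00011777934509958312, -0.0008188783535016948], 'tau': [0.0006707660031679552, -65.63518524169922, 1.3357805460691452, -40.38042426109314, -0.059568677097558975, 0.04481480224058032, 0.00017487262539361836], 'tool_pos': [0.1800385795818041, 0.624109283884385, 0.22965681892394485], 'tool_rot': [0.0005359978644951857, 0.799096917433508, 0.6012016837981086, -0.0006038649466722517], 'ft_force': [-0.24948222457672242, -0.10524869496206445, 0.22180530714928412], 'torque': [-0.0036722234202012645, 0.004768383466924674, -0.03833318443382665], 'width': 0.0872661848092448}
top {'mtx': array([[489.52634695,   0.        , 319.01155613],
       [  0.        , 489.52634695, 235.86841882],
       [  0.        ,   0.        ,   1.        ]]), 'k1': 0.023680657842918465, 'R': array([[-0.01620433, -0.99966326,  0.02026796],
       [-0.98129945,  0.01201163, -0.19211223],
       [ 0.19180408, -0.02300198, -0.98116365]]), 't': array([0.01254784, 0.52961258, 1.07187582])}
side {'mtx': array([[592.01019802,   0.        , 319.30463675],
       [  0.        , 592.01019802, 246.64105   ],
       [  0.        ,   0.        ,   1.        ]]), 'k1': -0.030676698627335044, 'R': array([[ 0.95139297, -0.30796324, -0.00317207],
       [-0.23543652, -0.72061858, -0.65213381],
       [ 0.19854738,  0.62118234, -0.75809724]]), 't': array([-0.48093311,  0.20049156,  1.36946355])}
```

View pics/top0.png

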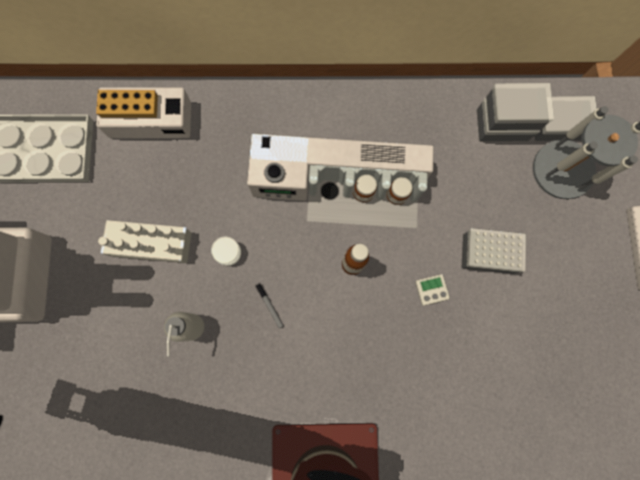

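View pics/side0.png

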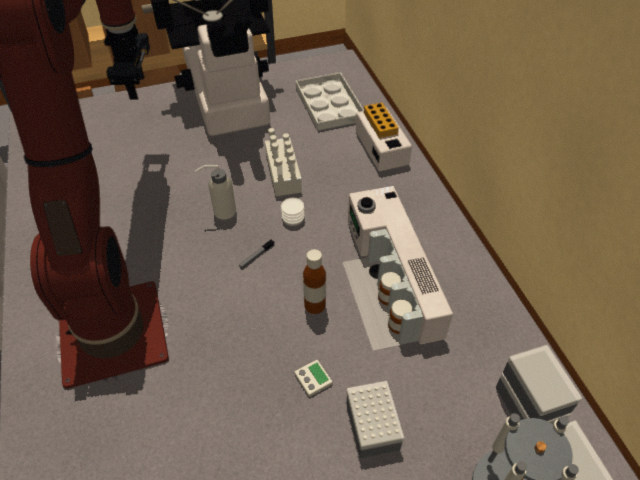

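The top view shows the free-bay disc at (330,190), jars at (367,186) and (402,189), the button at (274,172), and the bottle with its foot near (352,267) and cap at (360,252).

```bash
cat > h.py <<'E'
from bench import *
import numpy as np, cv2
def ray(cam,u,v):
    m=camera_model(cam);K=m["mtx"]
    d=np.array([(u-K[0,2])/K[0,0],(v-K[1,2])/K[1,1]])
    x=d.copy()
    for _ in range(20): x=d/(1+m["k1"]*(x@x))
    R=m["R"];return -R.T@m["t"],R.T@np.array([x[0],x[1],1.])
def onz(cam,u,v,z):
    c,r=ray(cam,u,v);return c+r*(z-c[2])/r[2]
def proj(cam,X):
    m=camera_model(cam);K=m["mtx"];c=m["R"]@np.array(X,float)+m["t"];x=c[:2]/c[2]
    x=x*(1+m["k1"]*(x@x));return K[0,0]*x[0]+K[0,2],K[1,1]*x[1]+K[1,2]
def pts(cam,mask,depth):
    v,u=np.nonzero(mask&(depth>0));m=camera_model(cam);P=[]
    for a,b in zip(u,v):
        c,r=ray(cam,a,b);f=m["R"][2]@r;P.append(c+r*depth[b,a]/f)
    return np.array(P)
E
python3 - <<'E'
from h import *
D={}
for cam in("top","side"):
    p,d=capture(cam)
    for q in ["bottle","free_bay","jar_a","start_top","warmer","dishes","timer","wash_bottle","marker"]:
        for s in silhouettes(cam,q)[:2]:
            if s["score"]<.3: continue
            P=pts(cam,s["pixels"],d)
            if len(P)==0: print(cam,q,"nodepth",s["extent"]);continue
            e=s["extent"]
            top=P[P[:,2]>np.percentile(P[:,2],90)-.008]
            print(cam,q,round(s["score"],2),np.round(e,1),s["pixels"].sum(),"ctr",P.mean(0).round(3),"min",np.percentile(P,2,axis=0).round(3),"max",np.percentile(P,98,axis=0).round(3),"topc",top.mean(0).round(3))
        
    np.save(f"{cam}d.npy",d)
p=cv2.imread("pics/top0.png");cv2.imwrite("pics/topz.png",cv2.resize(p[120:300,220:460],None,fx=3.3,fy=3.3,interpolation=cv2.INTER_CUBIC))
p=cv2.imread("pics/side0.png");cv2.imwrite("pics/sidez.png",cv2.resize(p[180:360,280:460],None,fx=3.3,fy=3.3,interpolation=cv2.INTER_CUBIC))
print(state()["clock"])
E
```

```text
top bottle 0.77 [355.7 259.8  27.8  28.2] 648 ctr [ 0.462 -0.069  0.138] min [ 0.445 -0.096  0.013] max [ 0.485 -0.048  0.193] topc [ 0.47  -0.073  0.191]
top free_bay 0.77 [331.6 190.1  17.5  16.9] 258 ctr [ 0.652 -0.025  0.002] min [ 0.633 -0.045 -0.003] max [ 0.673 -0.005  0.007] topc [ 0.653 -0.025  0.002]
top jar_a 0.9 [400.4 192.6  23.1  28. ] 499 ctr [ 0.632 -0.183  0.06 ] min [ 0.614 -0.207  0.01 ] max [ 0.657 -0.162  0.077] topc [ 0.638 -0.187  0.073]
top jar_a 0.79 [363.2 186.5  18.4  29.2] 505 ctr [ 0.64  -0.103  0.06 ] min [ 0.621 -0.128  0.009] max [ 0.665 -0.081  0.077] topc [ 0.646 -0.106  0.073]
top start_top 0.6 [272.2 170.6  15.   12.5] 140 ctr [0.661 0.105 0.127] min [0.649 0.092 0.119] max [0.674 0.118 0.131] topc [0.662 0.105 0.127]Traceback (most recent call last):
  File "<stdin>", line 8, in <module>
  File "h.py", line 17, in pts
    c,r=ray(cam,a,b);f=m["R"][2]@r;P.append(c+r*depth[b,a]/f)
        ~~~^^^^^^^^^
  File "h.py", line 4, in ray
    m=camera_model(cam);K=m["mtx"]
ValueError: time passes only in moves, steps and waits
```

```bash
ls pics
```

```text
side0.png
top0.png
```

```bash
cat > h.py <<'E'
from bench import *
import numpy as np, cv2
CM={n:camera_model(n) for n in("top","side")}
def ray(cam,u,v):
    m=CM[cam];K=m["mtx"]
    d=np.stack([(np.asarray(u,float)-K[0,2])/K[0,0],(np.asarray(v,float)-K[1,2])/K[1,1]],-1)
    x=d.copy()
    for _ in range(20): x=d/(1+m["k1"]*(x**2).sum(-1,keepdims=True))
    R=m["R"];return -R.T@m["t"],np.concatenate([x,np.ones(x.shape[:-1]+(1,))],-1)@R
def onz(cam,u,v,z):
    c,r=ray(cam,u,v);return c+r*((z-c[2])/r[...,2:3])
def proj(cam,X):
    m=CM[cam];K=m["mtx"];c=m["R"]@np.array(X,float)+m["t"];x=c[:2]/c[2]
    x=x*(1+m["k1"]*(x@x));return K[0,0]*x[0]+K[0,2],K[1,1]*x[1]+K[1,2]
def pts(cam,mask,depth):
    v,u=np.nonzero(mask&(depth>0));c,r=ray(cam,u,v);return c+r*depth[v,u][:,None]
E
python3 - <<'E'
from h import *
p=cv2.imread("pics/top0.png");cv2.imwrite("pics/topz.png",cv2.resize(p[120:300,220:460],None,fx=3.3,fy=3.3,interpolation=cv2.INTER_CUBIC))
p=cv2.imread("pics/side0.png");cv2.imwrite("pics/sidez.png",cv2.resize(p[180:360,280:460],None,fx=3.3,fy=3.3,interpolation=cv2.INTER_CUBIC))
cam="side"
p,d=capture(cam);np.save("sided.npy",d)
for q in ["bottle","free_bay","jar_a","start_top","warmer"]:
        for s in silhouettes(cam,q)[:2]:
            if s["score"]<.3: continue
            P=pts(cam,s["pixels"],d)
            if len(P)==0: print(cam,q,"nodepth",s["extent"]);continue
            e=s["extent"]
            top=P[P[:,2]>np.percentile(P[:,2],90)-.008]
            print(cam,q,round(s["score"],2),np.round(e,1),s["pixels"].sum(),"ctr",P.mean(0).round(3),"min",np.percentile(P,2,axis=0).round(3),"max",np.percentile(P,98,axis=0).round(3),"topc",top.mean(0).round(3))
print(state()["clock"])
E
```

```text
side bottle 0.55 [314.9 280.3  23.6  67.2] 1243 ctr [ 0.466 -0.086  0.108] min [ 0.445 -0.098  0.008] max [ 0.492 -0.062  0.192] topc [ 0.47  -0.074  0.19 ]
side bottle 0.41 [397.4 266.6 114.2 162.1] 10673 ctr [ 0.662 -0.078  0.068] min [ 0.572 -0.254 -0.002] max [0.742 0.147 0.113] topc [ 0.696 -0.043  0.106]
side free_bay 0.72 [400.1 317.1  24.8  32.1] 478 ctr [ 0.63  -0.19   0.056] min [ 0.614 -0.209  0.007] max [ 0.658 -0.166  0.076] topc [ 0.638 -0.185  0.072]
side free_bay 0.43 [372.9 272.1  10.3  13.5] 97 ctr [ 0.644 -0.018  0.002] min [ 0.632 -0.037 -0.002] max [ 0.657 -0.001  0.006] topc [ 0.644 -0.018  0.002]
side jar_a 0.84 [400.2 317.2  22.4  33.5] 488 ctr [ 0.63  -0.19   0.056] min [ 0.614 -0.209  0.008] max [ 0.658 -0.166  0.076] topc [ 0.638 -0.185  0.073]
side jar_a 0.7 [387.4 288.   20.8  34.2] 423 ctr [ 0.637 -0.11   0.057] min [ 0.621 -0.139  0.007] max [ 0.667 -0.087  0.099] topc [ 0.645 -0.106  0.074]
side warmer 0.64 [398.8 267.1 113.8 164.8] 10627 ctr [ 0.663 -0.077  0.068] min [ 0.572 -0.254 -0.002] max [0.743 0.147 0.113] topc [ 0.696 -0.042  0.106]
side warmer 0.35 [369.2 203.2  13.2  10.7] 77 ctr [0.661 0.102 0.127] min [0.65  0.091 0.121] max [0.673 0.115 0.132] topc [0.661 0.102 0.128]
0.7
```

View pics/topz.png

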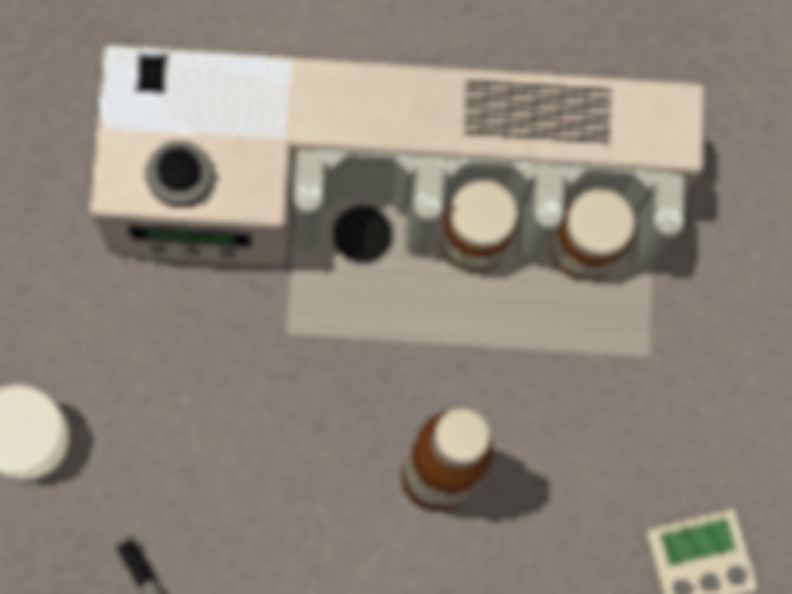

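View pics/sidez.png

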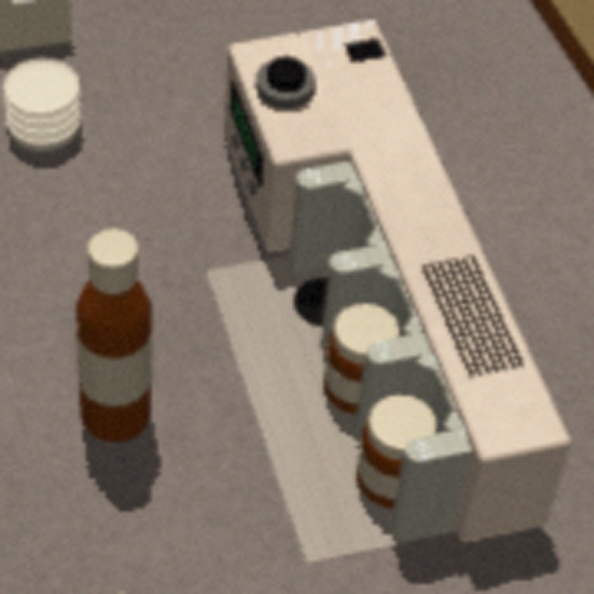

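Run:
```python
from h import *
for n,u,v,z in [("dishes",226,251,.048),("marker",260,287,.01),("marker2",281,325,.01),("timer",433,290,.016),("wash",185,325,.13),("tip",497,250,.07),("consoleFL",248,185,.105),("consoleFR",307,187,.105),("backL",252,134,.105),("backR",433,145,.105),("bay front R",415,170,.105),("grip",40,275,.25)]:
    print(n,onz("top",u,v,z).round(3))
d=np.load("sided.npy");
from h import *
P=pts("side",np.ones_like(d,bool),d)
Q=P[(abs(P[:,2]-.105)<.005)&(P[:,0]>.55)&(P[:,0]<.8)&(P[:,1]>-.3)&(P[:,1]<.2)]
r=cv2.minAreaRect((Q[:,:2]*1000).astype(np.float32));print(len(Q),r)
# back edge fit
bins=np.arange(-.22,.14,.01);B=[(b+.005,np.percentile(Q[(Q[:,1]>=b)&(Q[:,1]<b+.01),0],97)) for b in bins if ((Q[:,1]>=b)&(Q[:,1]<b+.01)).sum()>5]
B=np.array(B);print(np.polyfit(B[:,0],B[:,1],1))
```

```text
dishes [0.498 0.217 0.048]
marker [0.418 0.143 0.01 ]
marker2 [0.331 0.095 0.01 ]
timer [ 0.405 -0.259  0.016]
wash [0.332 0.283 0.13 ]
tip [ 0.489 -0.395  0.07 ]
consoleFL [0.636 0.162 0.105]
consoleFR [0.63  0.031 0.105]
backL [0.756 0.154 0.105]
backR [ 0.726 -0.256  0.105]
bay front R [ 0.667 -0.212  0.105]
grip [0.425 0.518 0.25 ]
4449 ((682.9104614257812, -43.597412109375), (419.40093994140625, 123.71085357666016), 85.70043182373047)
[0.07202548 0.74339429]
```

```bash
python3 -m handwheel '[[[0.2,0.03,-0.05,0,0,0,0],[0.2,0.03,-0.05,0,0,0,0],[0.2,0.03,-0.05,0.02,0,0,0],[0.2,0.03,-0.05,0.02,0,0,0],[0.2,0.03,-0.05,0.02,0,0,0]]]'; python3 -c "
from bench import *
s=state();print([round(x,3) for x in s['joints']],s['width'])"
```

```text
clock: 1.2
tool_pos: [0.3021, 0.4123, 0.2756]
tool_rot: [0.0, 0.796, 0.606, -0.003]
ft_force: [0.3, 0.5, 0.2]
width: 0.0551
[np.float64(-1.173), np.float64(0.029), np.float64(0.153), np.float64(1.731), np.float64(-0.007), np.float64(1.387), np.float64(0.283)] 0.05514508801376005
```

```bash
python3 -m handwheel '[[[0.2,0.0125,-0.045,0.01,0,0,0.133],[0.2,0.0125,-0.045,0.01,0,0,0.133],[0.2,0.0125,-0.045,0,0,0,0.133],[0.2,0.0125,-0.045,0,0,0,0.133],[0.2,0.0125,-0.045,0,0,0,0.133],[0.2,0.0125,-0.045,0,0.05,-0.12,0],[0.2,0.0125,-0.045,0,0.05,-0.12,0],[0.2,0,-0.03,0,0.05,-0.12,0]]]'; python3 -c "
from bench import *
s=state();print([round(float(x),3) for x in s['joints']],s['width'])"
```

```text
clock: 2.0
tool_pos: [0.3814, 0.1198, 0.3047]
tool_rot: [0.042, 0.542, 0.836, 0.079]
ft_force: [-0.8, -0.1, 0.1]
width: 0.0177
[-0.657, -0.381, 0.186, 2.016, 0.067, 1.322, 1.503] 0.01773588509984128
```

```bash
cat > fk.py <<'E'
import numpy as np
from scipy.spatial.transform import Rotation as Ro
D=[([-1.3891854046325858,0.3339378304249728,0.03985239653536248,1.4662401093968394,-0.013372411352314838,1.3432949503769973,-0.058486442808615625],[0.1800385795818041,0.624109283884385,0.22965681892394485],[0.0005359978644951857,0.799096917433508,0.6012016837981086,-0.0006038649466722517]),
([-1.173,.029,.153,1.731,-.007,1.387,.283],[.3021,.4123,.2756],[0,.796,.606,-.003]),
([-.657,-.381,.186,2.016,.067,1.322,1.503],[.3814,.1198,.3047],[.042,.542,.836,.079])]
def fk(q,p,s):
    h,L1,L2,L3,o1,o7=p[:6]
    Z=lambda a:Ro.from_euler('z',a);Y=lambda a:Ro.from_euler('y',a)
    R=Z(s[0]*q[0]+o1)*Y(q[1]);x=np.array([0,0,h])
    e=x+R.apply([0,0,L1]);R=R*Z(s[1]*q[2])*Y(q[3]);w=e+R.apply([0,0,L2])
    R=R*Z(s[2]*q[4])*Y(q[5]);R7=R*Z(s[3]*q[6]+o7)
    return w+R7.apply([0,0,L3]),R7,w
E
python3 - <<'E'
from fk import *
import itertools
from scipy.optimize import least_squares
best=[]
for s in itertools.product([1,-1],repeat=4):
  for o7 in (0,1.57,3.14,-1.57):
    def f(p):
        r=[]
        for q,t,w in D:
            a,R,_=fk(q,p,s);r+=list(a-t)+list(.2*(Ro.from_quat([w[1],w[2],w[3],w[0]]).inv()*R).as_rotvec())
        return r
    g=least_squares(f,[.28,.476,.507,.39,0,o7]);best.append((g.cost,s,g.x.round(4)))
best.sort(key=lambda b:b[0]);[print(b) for b in best[:4]]
E
python3 - <<'E'
from h import *
p,d=capture("side");cv2.imwrite("pics/side1.png",p)
u,v=map(int,proj("side",[.38,.12,.33]));print(u,v)
a=max(0,v-110);b=max(0,u-110);cv2.imwrite("pics/side1z.png",cv2.resize(p[a:v+90,b:u+110],None,fx=3,fy=3,interpolation=cv2.INTER_CUBIC))
E
```

```text
(np.float64(0.00011872335774415856), (-1, -1, -1, -1), array([ 0.2849,  0.488 ,  0.5059,  0.4026, -0.082 , -3.2228]))
(np.float64(0.0001187233577441604), (-1, -1, -1, -1), array([ 0.2849,  0.488 ,  0.5059,  0.4026, -0.082 ,  3.0604]))
(np.float64(0.00011872335774416324), (-1, -1, -1, -1), array([ 0.2849,  0.488 ,  0.5059,  0.4026, -0.082 ,  3.0604]))
(np.float64(0.00011872335774419593), (-1, -1, -1, -1), array([ 0.2849,  0.488 ,  0.5059,  0.4026, -0.082 , -3.2228]))
245 157
```

View pics/side1z.png

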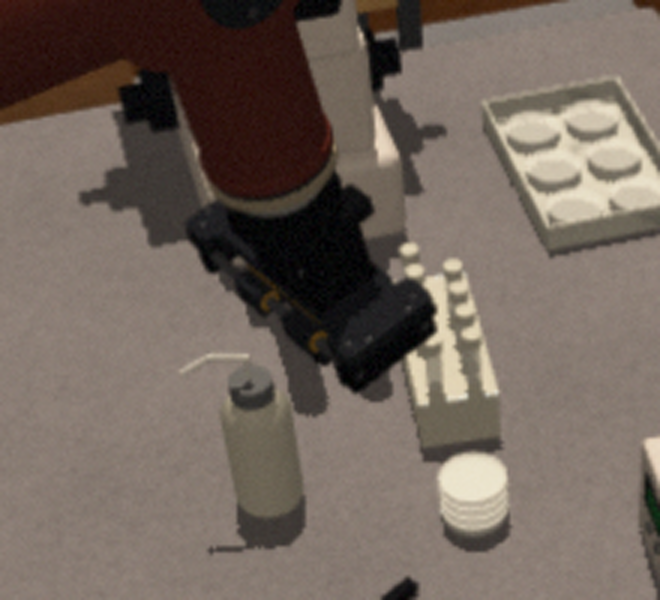

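```bash
cat > tgt.py <<'E'
import sys
from h import *
from scipy.spatial.transform import Rotation as Ro
def Rt(psi,phi):
    a,b=np.radians([psi,phi]);d=np.array([np.cos(a),np.sin(a),0]);u=np.array([0,0,1.])
    z=np.sin(b)*d-np.cos(b)*u; x=np.array([-np.sin(a),np.cos(a),0]); return Ro.from_matrix(np.stack([x,np.cross(z,x),z],1))
if __name__=="__main__":
    x,y,z,psi,phi=map(float,sys.argv[1:6]);s=state();q=s["tool_rot"];R=Ro.from_quat([q[1],q[2],q[3],q[0]])
    T=Rt(psi,phi);v=(T*R.inv()).as_rotvec();dp=np.array([x,y,z])-s["tool_pos"]
    n=max(np.linalg.norm(dp)/.045,np.degrees(np.linalg.norm(v))/8)
    print("pos",np.round(s["tool_pos"],4),"tz",R.as_matrix()[:,2].round(3),"j",np.round(s["joints"],2),"F",np.round(s["ft_force"],1),"w",round(s["width"],4),"t",s["clock"])
    print("dp",dp.round(4),"rv",v.round(3),"rows",round(n,1),"per",(dp/np.ceil(n)).round(4),(v/np.ceil(n)).round(3))
E
python3 tgt.py .41 -.13 .21 45 28;python3 tgt.py .42 .0 .22 45 10
```

```text
pos [0.382  0.1174 0.3054] tz [ 0.158  0.086 -0.984] j [-0.64 -0.38  0.18  2.02  0.06  1.32  1.51] F [-1.1  1.4 -0.4] w 0.0173 t 2.05
dp [ 0.028  -0.2474 -0.0954] rv [ 0.163 -0.265  0.364] rows 5.9 per [ 0.0047 -0.0412 -0.0159] [ 0.027 -0.044  0.061]
pos [0.382  0.1174 0.3054] tz [ 0.158  0.086 -0.984] j [-0.64 -0.38  0.18  2.02  0.06  1.32  1.51] F [-1.1  1.4 -0.4] w 0.0173 t 2.05
dp [ 0.038  -0.1174 -0.0854] rv [-0.015 -0.004  0.369] rows 3.3 per [ 0.0095 -0.0293 -0.0213] [-0.004 -0.001  0.092]
```

```bash
python3 -m handwheel '[[[0.2,0.008,-0.03,-0.025,0,0,0.09],[0.2,0.008,-0.03,-0.025,0,0,0.09],[0.2,0.008,-0.04,-0.02,0,0,0.09],[0.2,0.004,-0.04,-0.015,0.03,-0.05,0.05],[0.2,0,-0.04,0,0.03,-0.05,0.04],[0.2,0,-0.04,0,0.03,-0.05,0]]]'; python3 tgt.py .415 -.13 .2 45 28
```

```text
clock: 2.65
tool_pos: [0.4119, -0.1063, 0.2196]
tool_rot: [0.081, 0.371, 0.911, 0.16]
ft_force: [2.0, -1.0, -0.3]
width: 0.0174
pos [ 0.4119 -0.1063  0.2196] tz [ 0.266  0.231 -0.936] j [-0.39 -0.38  0.65  2.16 -0.08  1.09  2.65] F [ 2.  -1.  -0.3] w 0.0174 t 2.65
dp [ 0.0031 -0.0237 -0.0196] rv [ 0.113 -0.071 -0.005] rows 1.0 per [ 0.0031 -0.0237 -0.0196] [ 0.113 -0.071 -0.005]
```

```bash
python3 -m handwheel '[[[0.2,0,-0.002,0,0.037,0.032,-0.131],[0.2,0,-0.002,0,0.037,0.032,-0.131],[0.2,0,-0.002,0,0.037,0.032,-0.131],[0.2,0,-0.002,0,0.037,0.032,-0.131],[0.2,0,-0.002,0,0.037,0.032,-0.131],[0.2,0,-0.002,0,0.037,0.032,-0.131],[0.2,0,-0.002,0,0.037,0.032,-0.131],[0.2,0,-0.002,0,0.037,0.032,-0.131],[0.2,0,-0.002,0,0.037,0.032,-0.131],[0.2,0,-0.002,0,0.037,0.032,-0.131],[0.2,0,-0.002,0,0.037,0.032,-0.131],[0.2,0,-0.002,0,0.037,0.032,-0.131]]]'
python3 - <<'E'
s=open('tgt.py').read().replace("T=Rt(psi,phi);v=(T*R.inv()).as_rotvec()","T=Rt(psi,phi)*Ro.from_euler('z',180,degrees=True);v=(T*R.inv()).as_rotvec()")
open('tgt.py','w').write(s)
E
python3 tgt.py .415 -.13 .2 45 28
```

```text
clock: 3.85
tool_pos: [0.4119, -0.1345, 0.2209]
tool_rot: [-0.069, 0.938, 0.299, 0.163]
ft_force: [0.1, -0.5, -0.0]
width: 0.0178
pos [ 0.4119 -0.1345  0.2209] tz [ 0.264  0.226 -0.938] j [-0.02 -0.26  0.44  2.12 -0.23  1.11  1.11] F [ 0.1 -0.5 -0. ] w 0.0178 t 3.85
dp [ 0.0031  0.0045 -0.0209] rv [ 0.514  0.329 -1.275] rows 10.1 per [ 0.0003  0.0004 -0.0019] [ 0.047  0.03  -0.116]
```

```bash
python3 -m handwheel '[[[0.2,0,0,-0.01,0.047,0.03,-0.116],[0.2,0,0,-0.01,0.047,0.03,-0.116],[0.2,0,0,-0.01,0.047,0.03,-0.116],[0.2,0,0,-0.01,0.047,0.03,-0.116],[0.2,0,0,-0.01,0.047,0.03,-0.116],[0.2,0,0,-0.01,0.047,0.03,-0.116],[0.2,0,0,-0.01,0.047,0.03,-0.116],[0.2,0,0,-0.01,0.047,0.03,-0.116],[0.2,0,0,-0.01,0.047,0.03,-0.116],[0.2,0,0,-0.01,0.047,0.03,-0.116],[0.2,0,0,-0.01,0.047,0.03,-0.116]]]'
python3 tgt.py .415 -.13 .06 45 28
```

```text
clock: 4.95
tool_pos: [0.4154, -0.1293, 0.1105]
tool_rot: [-0.229, 0.887, -0.393, 0.086]
ft_force: [0.2, 0.1, -0.0]
width: 0.0174
pos [ 0.4154 -0.1293  0.1105] tz [ 0.332  0.338 -0.881] j [ 0.12 -0.06  0.47  2.27 -0.59  0.92  0.11] F [ 0.2  0.1 -0. ] w 0.0174 t 4.95
dp [-0.0004 -0.0007 -0.0505] rv [-0.023 -0.016  0.042] rows 1.1 per [-0.0002 -0.0003 -0.0253] [-0.011 -0.008  0.021]
```

```bash
python3 -m handwheel '[[[0.2,0,0,-0.03,-0.011,-0.008,0.021],[0.2,0,0,-0.03,-0.011,-0.008,0.021],[0.2,0,0,-0.02,0,0,0],[0.2,0,0,-0.01,0,0,0],[0.2,0,0,0,0,0,0]]]'
python3 tgt.py .415 -.13 .02 45 28
python3 - <<'E'
from h import *
p,d=capture("side");cv2.imwrite("pics/side2z.png",cv2.resize(p[170:370,200:450],None,fx=3,fy=3,interpolation=cv2.INTER_CUBIC))
E
```

```text
clock: 5.45
tool_pos: [0.4162, -0.1268, 0.0176]
tool_rot: [-0.223, 0.897, -0.371, 0.091]
ft_force: [-1.0, -0.4, -0.1]
width: 0.0173
pos [ 0.4162 -0.1268  0.0176] tz [ 0.328  0.333 -0.884] j [ 0.13  0.14  0.48  2.34 -0.83  0.77  0.45] F [-1.  -0.4 -0.1] w 0.0173 t 5.45
dp [-0.0012 -0.0032  0.0024] rv [-0.    -0.004 -0.002] rows 0.1 per [-0.0012 -0.0032  0.0024] [-0.    -0.004 -0.002]
```

View pics/side2z.png

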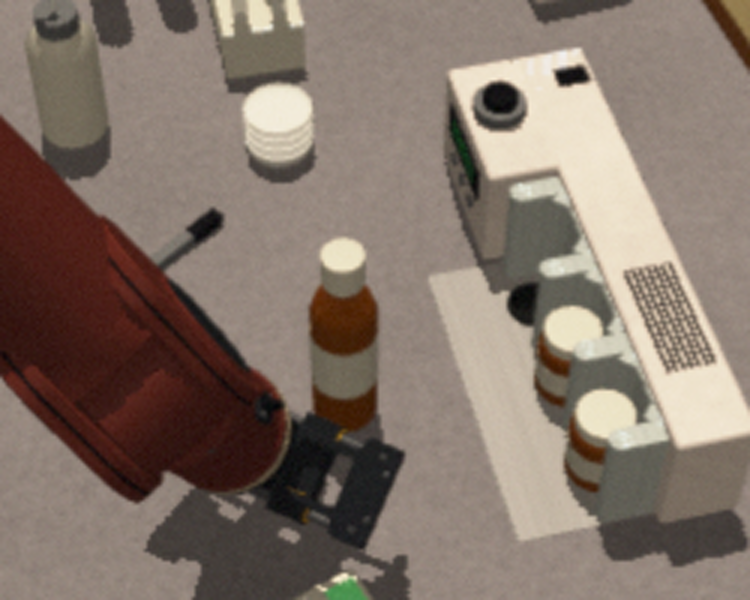

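```bash
python3 -m handwheel '[[[0.2,0.008,0.008,0.002,0,0,0],[0.2,0.008,0.008,0.001,0,0,0],[0.2,0.006,0.006,0,0,0,0],[0.2,0.005,0.005,0,0,0,0],[0.2,0.005,0.005,0,0,0,0],[0.2,0.006,0.006,0,0,0,0],[0.2,0.006,0.006,0,0,0,0]]]'
python3 tgt.py .532 -.0115 .02 45 28
cat > look.py <<'E'
import sys
from h import *
def bottle(cam):
    p,d=capture(cam)
    P=pts(cam,np.ones_like(d,bool),d)
    Q=P[(P[:,2]>.183)&(P[:,2]<.197)&(P[:,0]>.42)&(P[:,0]<.72)&(abs(P[:,1]+.03)<.09)]
    v,u=np.nonzero(d>0)
    # cap cluster: white pixels
    C=p[v,u].astype(int);W=(C.min(1)>150)
    k=(P[:,2]>.180)&(P[:,2]<.2)&(P[:,0]>.42)&(P[:,0]<.72)&(abs(P[:,1]+.03)<.09)&W
    Q=P[k]
    print(cam,"cap n",len(Q),"ctr",Q.mean(0).round(4) if len(Q) else None,"ext",np.ptp(Q,axis=0).round(3) if len(Q) else None)
    return p
n=sys.argv[1]
p=bottle("top");cv2.imwrite(f"pics/t{n}.png",cv2.resize(p[120:320,220:460],None,fx=3,fy=3,interpolation=cv2.INTER_CUBIC))
p=bottle("side");cv2.imwrite(f"pics/s{n}.png",cv2.resize(p[170:370,210:460],None,fx=3,fy=3,interpolation=cv2.INTER_CUBIC))
E
python3 look.py 3
```

```text
clock: 6.2
tool_pos: [0.4648, -0.0807, 0.0246]
tool_rot: [-0.223, 0.897, -0.37, 0.093]
ft_force: [-1.1, -1.4, -1.1]
width: 0.0176
pos [ 0.4648 -0.0807  0.0246] tz [ 0.331  0.331 -0.883] j [ 0.03  0.15  0.41  2.31 -0.85  0.71  0.31] F [-1.1 -1.4 -1.1] w 0.0176 t 6.2
dp [ 0.0672  0.0692 -0.0046] rv [ 0.002  0.001 -0.003] rows 2.1 per [ 0.0224  0.0231 -0.0015] [ 0.001  0.    -0.001]
top cap n 195 ctr [ 0.4901 -0.0554  0.191 ] ext [0.031 0.03  0.012]
side cap n 119 ctr [ 0.4926 -0.0514  0.1908] ext [0.031 0.031 0.01 ]
```

View pics/s3.png

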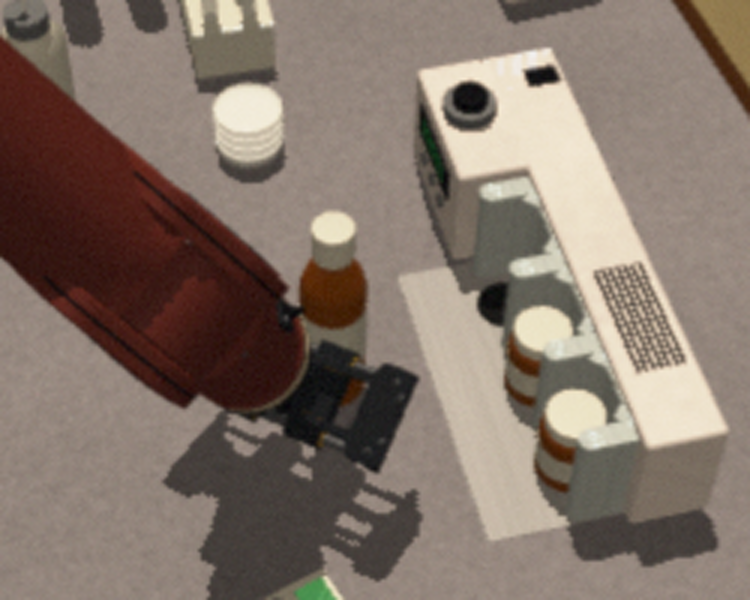

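View pics/t3.png

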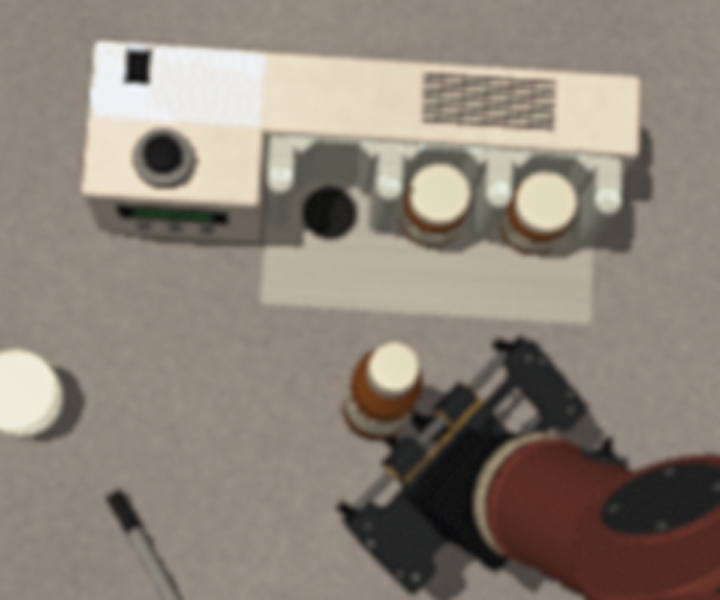

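```bash
python3 -m handwheel '[[[0.2,0.006,0.006,-0.002,0,0,0],[0.2,0.007,0.007,-0.002,0,0,0],[0.2,0.007,0.007,0,0,0,0],[0.2,0.007,0.007,0,0,0,0],[0.2,0.007,0.007,0,0,0,0],[0.2,0.007,0.007,0,0,0,0],[0.2,0.007,0.007,0,0,0,0],[0.2,0.006,0.006,0,0,0,0],[0.2,0.004,0.004,0,0,0,0]]]'
python3 tgt.py .532 -.0115 .02 45 28
python3 look.py 4
```

```text
clock: 7.2
tool_pos: [0.528, -0.0184, 0.0205]
tool_rot: [-0.223, 0.897, -0.37, 0.093]
ft_force: [-2.7, -2.2, 3.5]
width: 0.0175
pos [ 0.528  -0.0184  0.0205] tz [ 0.332  0.331 -0.883] j [-0.08  0.21  0.33  2.24 -0.9   0.63  0.18] F [-2.7 -2.2  3.5] w 0.0175 t 7.2
dp [ 0.004   0.0069 -0.0005] rv [ 0.002  0.001 -0.002] rows 0.2 per [ 0.004   0.0069 -0.0005] [ 0.002  0.001 -0.002]
top cap n 189 ctr [0.5527 0.0061 0.191 ] ext [0.032 0.029 0.013]
side cap n 112 ctr [0.5539 0.0083 0.1905] ext [0.032 0.033 0.011]
```

View pics/t4.png

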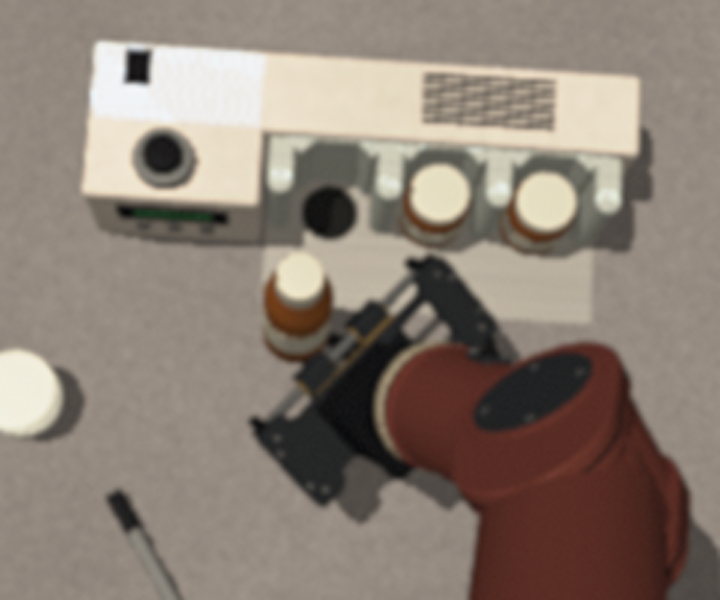

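```bash
python3 -m handwheel '[[[0.2,-0.015,-0.015,0.002,0,0,0],[0.2,-0.008,-0.008,0.03,0,0,0],[0.2,-0.004,-0.002,0.045,0,0,0],[0.2,0,0.005,0.045,0,0,-0.14],[0.2,0,0.01,0.045,0,0,-0.14],[0.2,0,0.01,0.02,0,0,-0.14],[0.2,0,0.01,0,0,0,-0.14],[0.2,0,0.01,0,0,0,-0.14],[0.2,0,0.01,0,0,0,-0.14],[0.2,0,0.01,0,0,0,-0.14],[0.2,0,0.01,0,0,0,-0.14]]]'
python3 tgt.py .5025 .0425 .12 -35 26
```

```text
clock: 8.4
tool_pos: [0.491, 0.0052, 0.1705]
tool_rot: [0.163, -0.672, 0.703, -0.166]
ft_force: [-0.7, -0.2, -0.3]
width: 0.0173
pos [0.491  0.0052 0.1705] tz [ 0.453 -0.014 -0.892] j [ 0.06 -0.26 -0.2   2.29  0.05  0.64 -1.79] F [-0.7 -0.2 -0.3] w 0.0173 t 8.4
dp [ 0.0115  0.0373 -0.0505] rv [-0.002  0.018 -0.567] rows 4.1 per [ 0.0023  0.0075 -0.0101] [-0.     0.004 -0.113]
```

```bash
python3 -m handwheel '[[[0.2,0.002,0.01,0,0,0.004,-0.113],[0.2,0.002,0.01,0,0,0.004,-0.113],[0.2,0.002,0.01,0,0,0.004,-0.113],[0.2,0.002,0.008,-0.02,0,0.004,-0.113],[0.2,0,0,-0.02,0,0,-0.113]]]'
python3 tgt.py .5025 .0425 .06 -35 26
```

```text
clock: 8.9
tool_pos: [0.4945, 0.0347, 0.1538]
tool_rot: [0.117, -0.508, 0.83, -0.195]
ft_force: [0.3, 0.6, 0.3]
width: 0.0174
pos [0.4945 0.0347 0.1538] tz [ 0.394 -0.205 -0.896] j [ 0.48 -0.15 -0.82  2.2   0.33  0.75 -2.6 ] F [0.3 0.6 0.3] w 0.0174 t 8.9
dp [ 0.008   0.0078 -0.0938] rv [ 0.006  0.003 -0.138] rows 2.1 per [ 0.0027  0.0026 -0.0313] [ 0.002  0.001 -0.046]
```

```bash
python3 -m handwheel '[[[0.2,0.005,-0.002,-0.03,0,0,0],[0.2,0.004,-0.001,-0.03,0,0,0],[0.2,0.002,0,-0.03,0,0,0],[0.2,0,0,-0.025,0,0,0],[0.2,0,0,-0.012,0,0,0]]]'
python3 tgt.py .508 .030 .02 -27 26; python3 look.py 5
```

```text
clock: 9.4
tool_pos: [0.4811, 0.0095, 0.0826]
tool_rot: [0.118, -0.508, 0.831, -0.194]
ft_force: [0.1, 0.7, 0.1]
width: 0.0172
pos [0.4811 0.0095 0.0826] tz [ 0.393 -0.203 -0.897] j [ 1.02 -0.1  -1.3   2.31  0.41  0.57 -2.65] F [0.1 0.7 0.1] w 0.0172 t 9.4
dp [ 0.0269  0.0205 -0.0626] rv [0.003 0.004 0.003] rows 1.6 per [ 0.0135  0.0103 -0.0313] [0.002 0.002 0.002]
top cap n 189 ctr [0.5536 0.0069 0.1906] ext [0.03  0.031 0.013]
side cap n 111 ctr [0.5535 0.008  0.1912] ext [0.03  0.032 0.01 ]
```

View pics/t5.png

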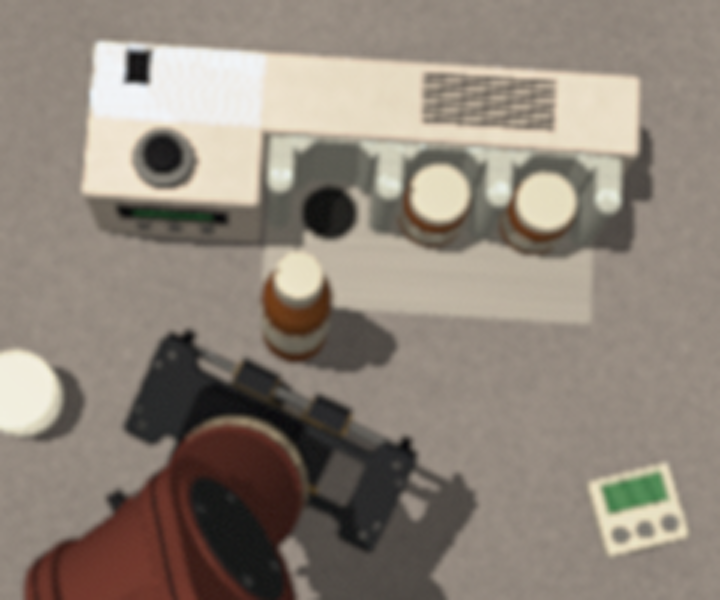

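View pics/s5.png

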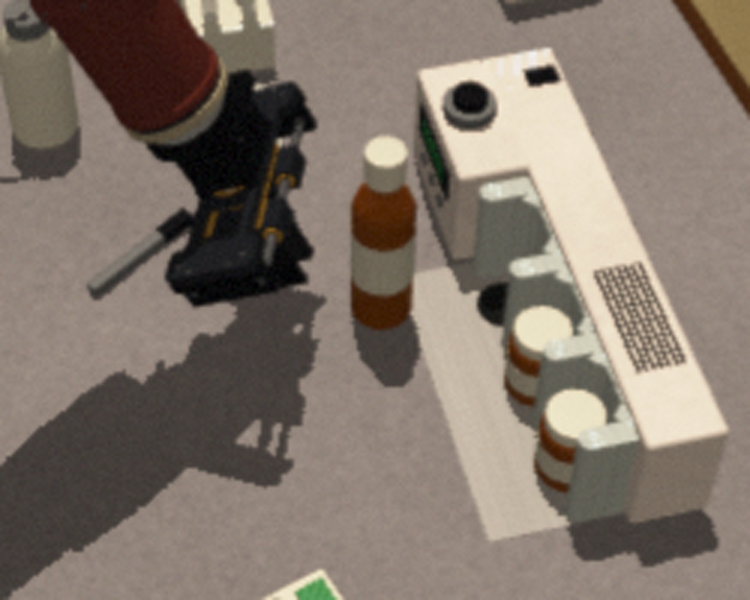

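```bash
python3 -m handwheel '[[[0.2,0,0.004,0.04,-0.055,0.028,0.126],[0.2,0,0.004,0.04,-0.055,0.028,0.126],[0.2,0,0.004,0.03,-0.055,0.028,0.126],[0.2,0,0.004,0,-0.055,0.028,0.126],[0.2,0,0.004,0,-0.055,0.028,0.126],[0.2,0,0,0,-0.055,0.028,0.126],[0.2,0,0,0,-0.055,0.028,0.126],[0.2,0,0,0,-0.055,0.028,0.126],[0.2,0,0,0,-0.055,0.028,0.126],[0.2,0,0,0,-0.055,0.028,0.126],[0.2,0,0,0,-0.055,0.028,0.126],[0.2,0,0,0,-0.055,0.028,0.126]]]'
sed -i "s/from_euler('z',180,/from_euler('z',0,/" tgt.py
python3 tgt.py .495 .05 .19 -35 26
```

```text
clock: 10.7
tool_pos: [0.4834, 0.0537, 0.185]
tool_rot: [0.057, 0.96, -0.158, 0.222]
ft_force: [0.2, 0.6, 0.3]
width: 0.0172
pos [0.4834 0.0537 0.185 ] tz [ 0.409 -0.18  -0.895] j [ 0.39 -0.24 -0.74  2.19  0.22  0.8  -0.82] F [0.2 0.6 0.3] w 0.0172 t 10.7
dp [ 0.0116 -0.0037  0.005 ] rv [-0.557  0.321  1.141] rows 9.4 per [ 0.0012 -0.0004  0.0005] [-0.056  0.032  0.114]
```

```bash
python3 -m handwheel '[[[0.2,0.001,0,0,-0.056,0.032,0.114],[0.2,0.001,0,0,-0.056,0.032,0.114],[0.2,0.001,0,0,-0.056,0.032,0.114],[0.2,0.001,0,0,-0.056,0.032,0.114],[0.2,0.001,0,0,-0.056,0.032,0.114],[0.2,0.001,0,0,-0.056,0.032,0.114],[0.2,0.001,0,0,-0.056,0.032,0.114],[0.2,0.001,0,-0.01,-0.056,0.032,0.114],[0.2,0.001,0,-0.02,-0.056,0.032,0.114],[0.2,0.001,0,-0.02,-0.056,0.032,0.114]]]'
python3 tgt.py .5025 .0425 .02 -35 26
```

```text
clock: 11.7
tool_pos: [0.4964, 0.0769, 0.1466]
tool_rot: [0.201, 0.841, 0.491, 0.104]
ft_force: [0.5, -0.4, -1.4]
width: 0.0177
pos [0.4964 0.0769 0.1466] tz [ 0.373 -0.236 -0.897] j [ 0.21 -0.06 -0.71  2.16  0.49  0.86  0.26] F [ 0.5 -0.4 -1.4] w 0.0177 t 11.7
dp [ 0.0061 -0.0344 -0.1266] rv [ 0.021 -0.009 -0.092] rows 2.9 per [ 0.002  -0.0115 -0.0422] [ 0.007 -0.003 -0.031]
```

```bash
python3 -m handwheel '[[[0.2,0.001,-0.007,-0.025,0.005,-0.002,-0.02],[0.2,0.001,-0.007,-0.03,0.005,-0.002,-0.02],[0.2,0.001,-0.007,-0.03,0.005,-0.002,-0.02],[0.2,0.001,-0.007,-0.02,0.005,-0.002,-0.02],[0.2,0.001,-0.006,-0.01,0,0,-0.01],[0.2,0,0,0,0,0,0]]]'
python3 tgt.py .5025 .0425 .02 -35 26
```

```text
clock: 12.3
tool_pos: [0.5029, 0.0557, 0.0306]
tool_rot: [0.2, 0.857, 0.462, 0.107]
ft_force: [0.7, 0.7, 0.5]
width: 0.0177
pos [0.5029 0.0557 0.0306] tz [ 0.368 -0.244 -0.897] j [ 0.17  0.17 -0.68  2.26  0.85  0.7  -0.16] F [0.7 0.7 0.5] w 0.0177 t 12.3
dp [-0.0004 -0.0132 -0.0106] rv [ 0.003  0.002 -0.029] rows 0.4 per [-0.0004 -0.0132 -0.0106] [ 0.003  0.002 -0.029]
```

```bash
python3 -m handwheel '[[[0.2,0,-0.007,-0.006,0,0,-0.015],[0.2,0,-0.006,-0.005,0,0,-0.014],[0.2,0.004,-0.003,0,0,0,0],[0.2,0.006,-0.004,0,0,0,0],[0.2,0.006,-0.004,0,0,0,0]]]'
python3 tgt.py .5625 .0005 .02 -35 26; python3 look.py 6
```

```text
clock: 12.8
tool_pos: [0.522, 0.0342, 0.0224]
tool_rot: [0.202, 0.862, 0.452, 0.107]
ft_force: [0.7, -0.3, 0.3]
width: 0.0173
pos [0.522  0.0342 0.0224] tz [ 0.367 -0.253 -0.895] j [ 0.19  0.22 -0.65  2.24  0.9   0.69 -0.17] F [ 0.7 -0.3  0.3] w 0.0173 t 12.8
dp [ 0.0405 -0.0337 -0.0024] rv [ 0.003  0.007 -0.005] rows 1.2 per [ 0.0202 -0.0169 -0.0012] [ 0.002  0.004 -0.003]
top cap n 193 ctr [0.5536 0.0069 0.1908] ext [0.03  0.031 0.015]
side cap n 112 ctr [0.554  0.0083 0.1906] ext [0.033 0.033 0.011]
```

View pics/t6.png

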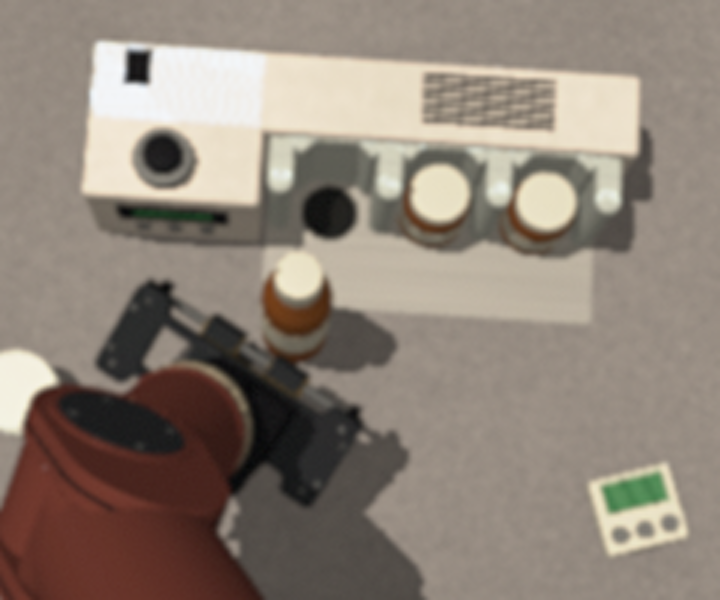

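```bash
python3 -m handwheel '[[[0.2,-0.002,-0.004,-0.002,0,0,0],[0.2,0.004,-0.003,0,0,0,0],[0.2,0.006,-0.004,0,0,0,0],[0.2,0.006,-0.004,0,0,0,0],[0.2,0.006,-0.004,0,0,0,0],[0.2,0.006,-0.004,0,0,0,0],[0.2,0.005,-0.0035,0,0,0,0]]]'
python3 tgt.py .5625 .0005 .02 -35 26; python3 look.py 7
```

```text
clock: 13.6
tool_pos: [0.555, 0.0059, 0.02]
tool_rot: [0.202, 0.863, 0.451, 0.107]
ft_force: [-2.6, 2.1, 2.2]
width: 0.0174
pos [0.555  0.0059 0.02  ] tz [ 0.366 -0.252 -0.896] j [ 0.24  0.26 -0.61  2.19  0.93  0.66 -0.1 ] F [-2.6  2.1  2.2] w 0.0174 t 13.6
dp [ 0.0075 -0.0054 -0.    ] rv [ 0.002  0.006 -0.005] rows 0.2 per [ 0.0075 -0.0054 -0.    ] [ 0.002  0.006 -0.005]
top cap n 184 ctr [ 0.5828 -0.015   0.1907] ext [0.029 0.031 0.016]
side cap n 110 ctr [ 0.5847 -0.0156  0.1907] ext [0.031 0.033 0.012]
```

```bash
python3 -m handwheel '[[[0.2,0.004,-0.003,0,0,0,0],[0.2,0.004,-0.003,0,0,0,0],[0.2,-0.009,0.006,0,0,0,0],[0.2,-0.005,0.002,0,0,0,0.08],[0.2,0.001,-0.005,0,0,0,0.12],[0.2,0.001,-0.006,0,0,0,0.12],[0.2,0.001,-0.006,0,0,0,0.1],[0.2,0.001,-0.006,0,0,0,0.06],[0.2,0,0,0,0,0,0]]]'
python3 tgt.py .545 -.018 .02 -4.5 25; python3 look.py 8
```

```text
clock: 14.6
tool_pos: [0.5504, -0.0129, 0.0201]
tool_rot: [0.17, 0.723, 0.651, 0.153]
ft_force: [0.6, 0.9, -0.2]
width: 0.0176
pos [ 0.5504 -0.0129  0.0201] tz [ 0.443 -0.047 -0.895] j [ 0.55  0.19 -0.7   2.28  0.72  0.34  0.71] F [ 0.6  0.9 -0.2] w 0.0176 t 14.6
dp [-0.0054 -0.0051 -0.0001] rv [0.002 0.026 0.026] rows 0.3 per [-0.0054 -0.0051 -0.0001] [0.002 0.026 0.026]
top cap n 182 ctr [ 0.5916 -0.0221  0.191 ] ext [0.031 0.031 0.008]
side cap n 114 ctr [ 0.5928 -0.0208  0.1907] ext [0.031 0.033 0.009]
```

View pics/t8.png

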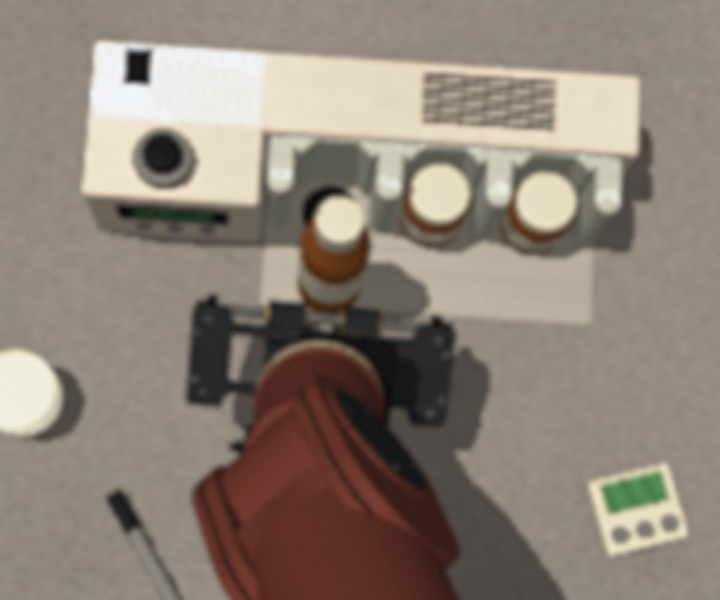

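View pics/s8.png

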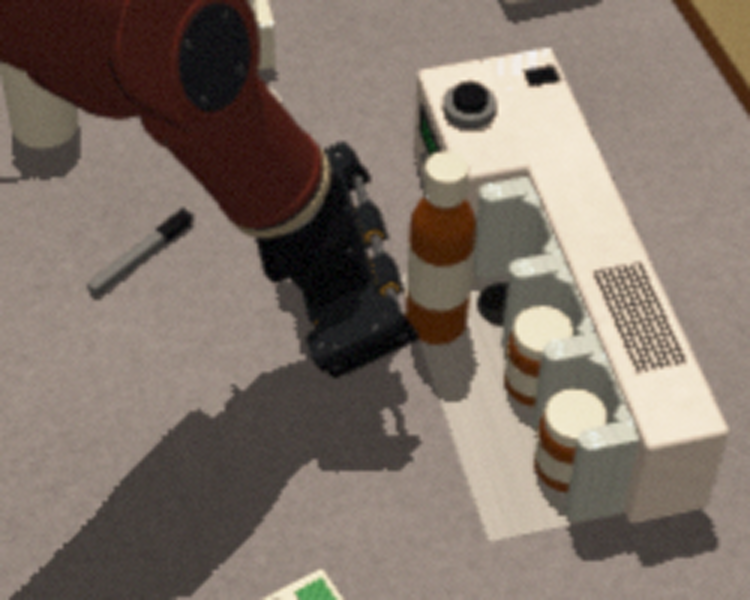

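```bash
python3 -m handwheel '[[[0.2,0,-0.005,0,0,0.01,0.025],[0.2,0.003,-0.0005,0,0,0.01,0],[0.2,0.006,-0.0005,0,0,0,0],[0.2,0.006,-0.0005,0,0,0,0],[0.2,0.006,-0.0005,0,0,0,0],[0.2,0.006,-0.0005,0,0,0,0],[0.2,0.005,-0.0004,0,0,0,0]]]'
python3 tgt.py .615 -.022 .02 -4.5 25; python3 look.py 9
```

```text
clock: 15.4
tool_pos: [0.5838, -0.0147, 0.0195]
tool_rot: [0.161, 0.718, 0.661, 0.147]
ft_force: [-2.8, -0.5, 2.2]
width: 0.0172
pos [ 0.5838 -0.0147  0.0195] tz [ 0.423 -0.036 -0.905] j [ 0.56  0.27 -0.7   2.19  0.7   0.39  0.79] F [-2.8 -0.5  2.2] w 0.0172 t 15.4
dp [ 0.0312 -0.0073  0.0005] rv [0.001 0.003 0.004] rows 0.7 per [ 0.0312 -0.0073  0.0005] [0.001 0.003 0.004]
top cap n 178 ctr [ 0.6178 -0.0183  0.191 ] ext [0.03  0.029 0.013]
side cap n 116 ctr [ 0.6195 -0.018   0.191 ] ext [0.031 0.032 0.01 ]
```

View pics/t9.png

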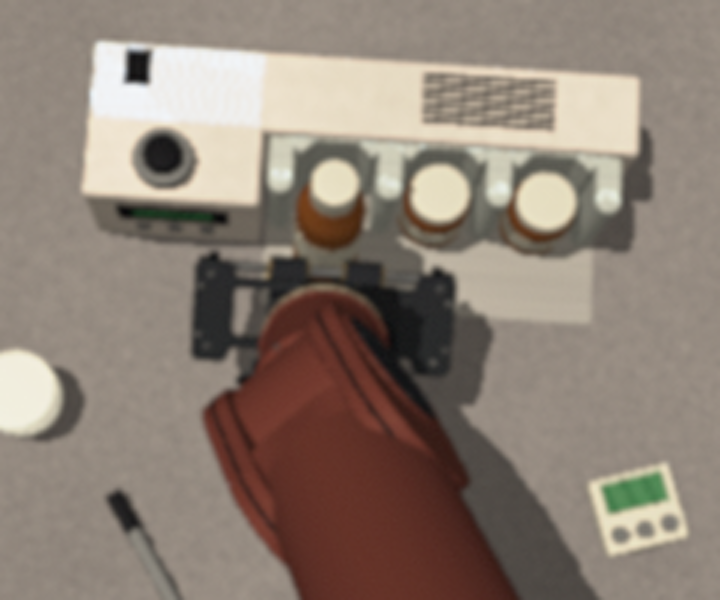

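```bash
python3 -m handwheel '[[[0.2,0.004,-0.003,0,0,0,0],[0.2,0.004,-0.003,0,0,0,0],[0.2,0.004,-0.002,0,0,0,0],[0.2,0.004,-0.001,0,0,0,0]]]'
python3 tgt.py .615 -.022 .02 -4.5 25; python3 look.py 10
```

```text
clock: 15.9
tool_pos: [0.6008, -0.0235, 0.0195]
tool_rot: [0.16, 0.718, 0.661, 0.148]
ft_force: [-3.3, 1.1, 2.2]
width: 0.0175
pos [ 0.6008 -0.0235  0.0195] tz [ 0.424 -0.035 -0.905] j [ 0.57  0.3  -0.7   2.15  0.7   0.4   0.82] F [-3.3  1.1  2.2] w 0.0175 t 15.9
dp [0.0142 0.0015 0.0005] rv [0.    0.003 0.003] rows 0.3 per [0.0142 0.0015 0.0005] [0.    0.003 0.003]
top cap n 182 ctr [ 0.6359 -0.0262  0.1908] ext [0.032 0.029 0.01 ]
side cap n 116 ctr [ 0.6368 -0.0255  0.1912] ext [0.031 0.034 0.01 ]
```

```bash
python3 -m handwheel '[[[0.2,0.004,0,0,0,0,0],[0.2,0.004,0,0,0,0,0],[0.2,0.003,0,0,0,0,0],[0.2,0.002,0,0,0,0,0]]]'
python3 tgt.py .615 -.022 .02 -4.5 25; python3 look.py 11
```

```text
clock: 16.4
tool_pos: [0.6145, -0.0241, 0.0193]
tool_rot: [0.16, 0.718, 0.661, 0.147]
ft_force: [-2.6, 0.1, 2.1]
width: 0.0176
pos [ 0.6145 -0.0241  0.0193] tz [ 0.423 -0.036 -0.905] j [ 0.55  0.33 -0.69  2.12  0.72  0.41  0.81] F [-2.6  0.1  2.1] w 0.0176 t 16.4
dp [0.0005 0.0021 0.0007] rv [0.001 0.002 0.004] rows 0.0 per [0.0005 0.0021 0.0007] [0.001 0.002 0.004]
top cap n 183 ctr [ 0.6491 -0.0283  0.1908] ext [0.031 0.031 0.01 ]
side cap n 117 ctr [ 0.6498 -0.027   0.1904] ext [0.032 0.034 0.015]
```

```bash
python3 -m handwheel '[[[0.2,0.002,0,0,0,0,0]]]'
```

```text
clock: 16.6
tool_pos: [0.6164, -0.0241, 0.0192]
tool_rot: [0.16, 0.718, 0.661, 0.147]
ft_force: [-3.1, 0.3, 0.9]
width: 0.0175
```

Bottle about at the disc centre; creep on until force rises.

```bash
python3 -m handwheel '[[[0.2,0.0015,0,0,0,0,0]]]';python3 -m handwheel '[[[0.2,0.0015,0,0,0,0,0]]]'; python3 look.py 12
```

```text
clock: 16.7
tool_pos: [0.617, -0.0241, 0.0187]
tool_rot: [0.16, 0.718, 0.661, 0.146]
ft_force: [-15.0, -0.2, 8.1]
width: 0.0169
clock: 16.8
tool_pos: [0.617, -0.024, 0.0178]
tool_rot: [0.159, 0.718, 0.662, 0.145]
ft_force: [-14.4, -0.1, 7.7]
width: 0.0179
top cap n 186 ctr [ 0.6513 -0.0283  0.1909] ext [0.032 0.031 0.011]
side cap n 119 ctr [ 0.6522 -0.0267  0.1901] ext [0.033 0.029 0.014]
```

View pics/t12.png

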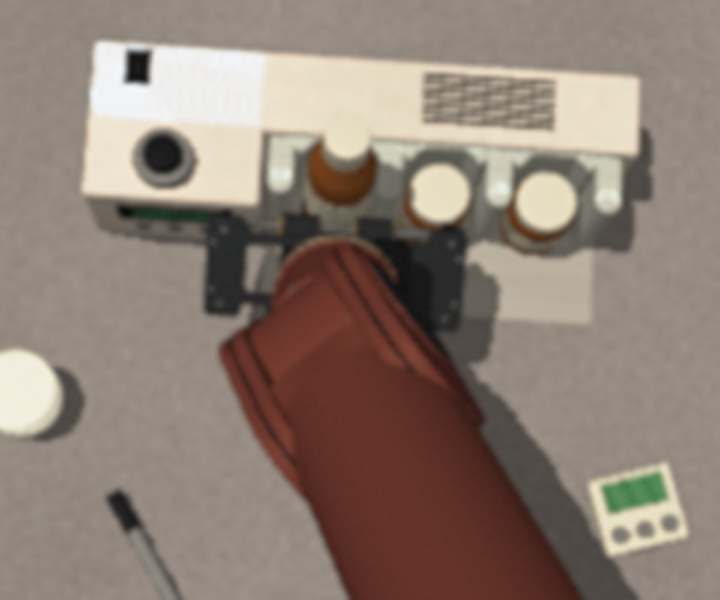

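View pics/s12.png

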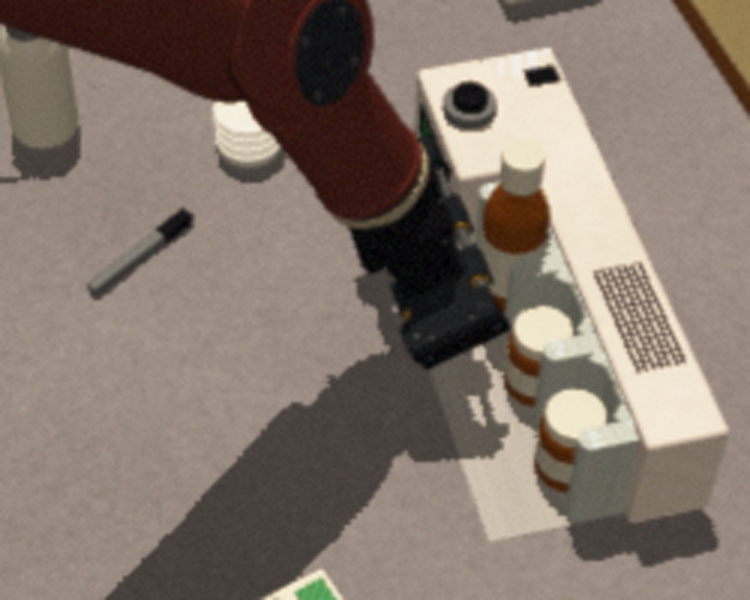

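```bash
python3 -m handwheel '[[[0.2,-0.004,0,0.001,0,0,0],[0.2,-0.01,0.001,0.001,0,0,0],[0.2,-0.02,0.002,0.002,0,0,0],[0.2,-0.02,0.002,0.02,0,0,0],[0.2,0,0,0.04,0,0,0],[0.2,0,0,0.045,0,0,0],[0.2,0,0.01,0.045,0,0,0],[0.2,0,0.01,0.045,0,0,0]]]'
python3 look.py 13;python3 tgt.py .57 .0755 .23 -94.5 0
```

```text
clock: 17.7
tool_pos: [0.5538, 0.0031, 0.2152]
tool_rot: [0.155, 0.718, 0.663, 0.143]
ft_force: [0.1, -1.1, 0.3]
width: 0.0169
top cap n 186 ctr [ 0.6513 -0.0284  0.1909] ext [0.031 0.031 0.013]
side cap n 117 ctr [ 0.6519 -0.0266  0.1903] ext [0.031 0.034 0.01 ]
pos [0.5578 0.0042 0.2209] tz [ 0.42  -0.035 -0.907] j [ 0.9  -0.16 -0.94  2.03 -0.1   0.77  1.49] F [ 1.4 -0.5 -0.4] w 0.0173 t 17.8
dp [0.0122 0.0713 0.0091] rv [ 0.369  0.311 -1.545] rows 11.6 per [0.001  0.0059 0.0008] [ 0.031  0.026 -0.129]
```

View pics/s13.png

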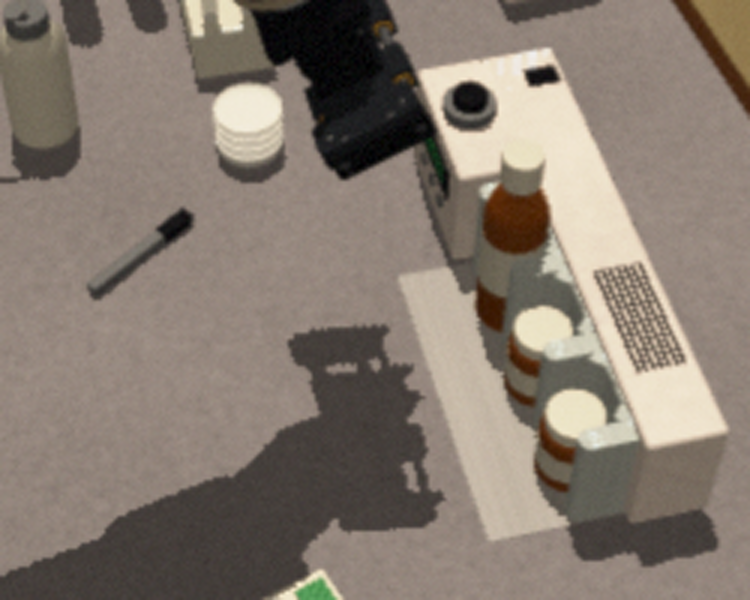

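View pics/t13.png

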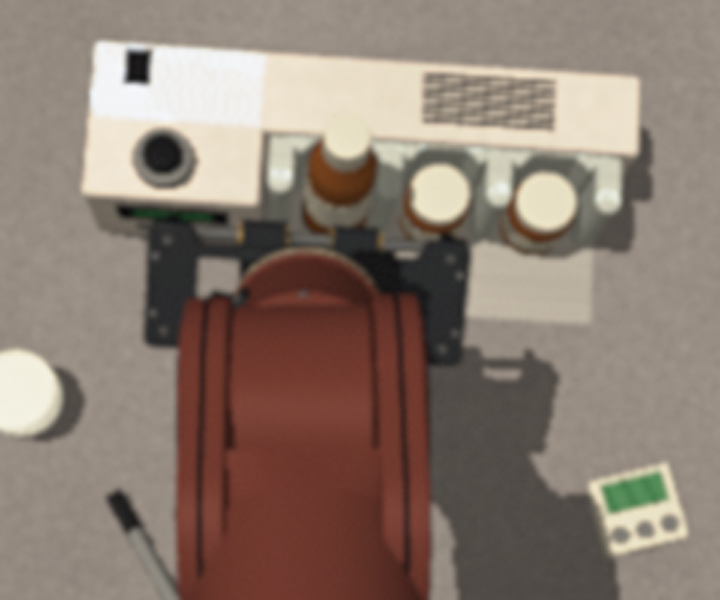

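```bash
python3 -m handwheel '[[[0.5,0.001,0.006,0.002,0.031,0.026,-0.129],[0.5,0.001,0.006,0.002,0.031,0.026,-0.129],[0.5,0.001,0.006,0.002,0.031,0.026,-0.129],[0.5,0.001,0.006,0.001,0.031,0.026,-0.129],[0.5,0.001,0.006,0.001,0.031,0.026,-0.129],[0.5,0.001,0.006,0.001,0.031,0.026,-0.129],[0.5,0.001,0.006,0.001,0.031,0.026,-0.129],[0.5,0.001,0.006,0,0.031,0.026,-0.129],[0.5,0.001,0.006,0,0.031,0.026,-0.129],[0.5,0.001,0.006,0,0.031,0.026,-0.129],[0.5,0.001,0.006,0,0.031,0.026,-0.129],[0.5,0.001,0.006,0,0.031,0.026,-0.129]]]'
python3 tgt.py .632 .1055 .18 -94.5 0
```

```text
clock: 19.0
tool_pos: [0.5683, 0.0776, 0.229]
tool_rot: [0.001, 0.998, -0.068, -0.011]
ft_force: [0.6, -0.1, 0.4]
width: 0.0434
pos [0.5683 0.0776 0.229 ] tz [-0.022  0.    -1.   ] j [ 0.62  0.36 -1.03  1.6   0.3   1.38 -0.58] F [ 0.6 -0.1  0.4] w 0.0434 t 19.0
dp [ 0.0637  0.0279 -0.049 ] rv [ 0.001 -0.022  0.057] rows 1.9 per [ 0.0319  0.014  -0.0245] [ 0.    -0.011  0.029]
```

```bash
python3 -m handwheel '[[[0.5,0.022,0.01,-0.015,0,-0.008,0.02],[0.5,0.022,0.009,-0.015,0,-0.007,0.02],[0.5,0.018,0.008,-0.015,0,-0.007,0.015],[0.5,0,0,-0.008,0,0,0]]]'
python3 tgt.py .632 .1055 .16 -94.5 0; python3 look.py 14
python3 - <<'E'
from h import *
s=state();q=s["tool_rot"]
from scipy.spatial.transform import Rotation as Ro
R=Ro.from_quat([q[1],q[2],q[3],q[0]]).as_matrix();tip=s["tool_pos"]+.008*R[:,2]+(s["width"]/2+.0075)*R[:,0];print("tip",tip.round(4),R[:,0].round(3))
p,d=capture("side");u,v=map(int,proj("side",tip))
q=p.copy();cv2.circle(q,(u,v),1,(0,0,255),-1);cv2.imwrite("pics/s15.png",cv2.resize(q[v-70:v+70,u-90:u+90],None,fx=4.4,fy=4.2,interpolation=cv2.INTER_CUBIC))
E
```

```text
clock: 19.4
tool_pos: [0.6336, 0.1049, 0.1731]
tool_rot: [0.0, 0.999, -0.044, 0.002]
ft_force: [-0.9, -0.7, 0.0]
width: 0.0439
pos [0.6336 0.1049 0.1731] tz [ 0.004 -0.    -1.   ] j [ 0.47  0.53 -0.97  1.52  0.44  1.32 -0.63] F [-0.9 -0.7  0. ] w 0.0439 t 19.4
dp [-0.0016  0.0006 -0.0131] rv [0.    0.004 0.009] rows 0.3 per [-0.0016  0.0006 -0.0131] [0.    0.004 0.009]
top cap n 0 ctr None ext None
side cap n 0 ctr None ext None
tip [0.661  0.1013 0.1654] [ 0.996 -0.088  0.002]
```

View pics/s15.png

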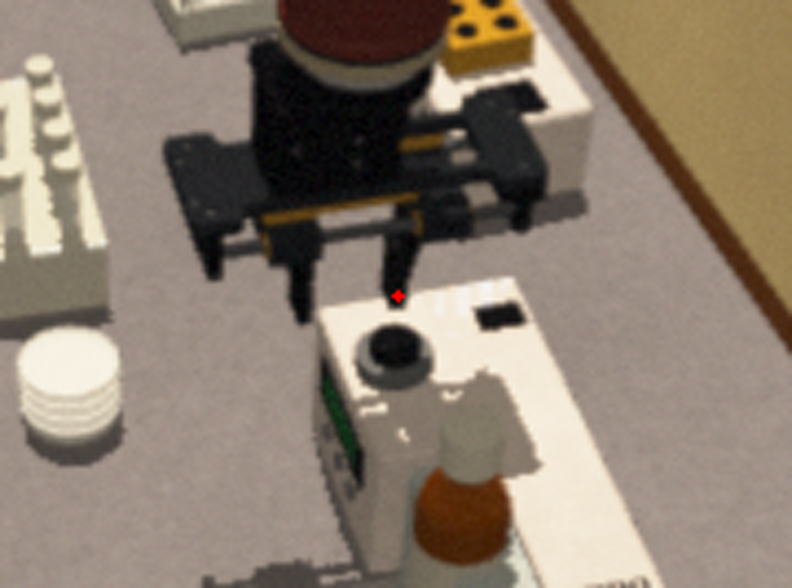

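View pics/t14.png

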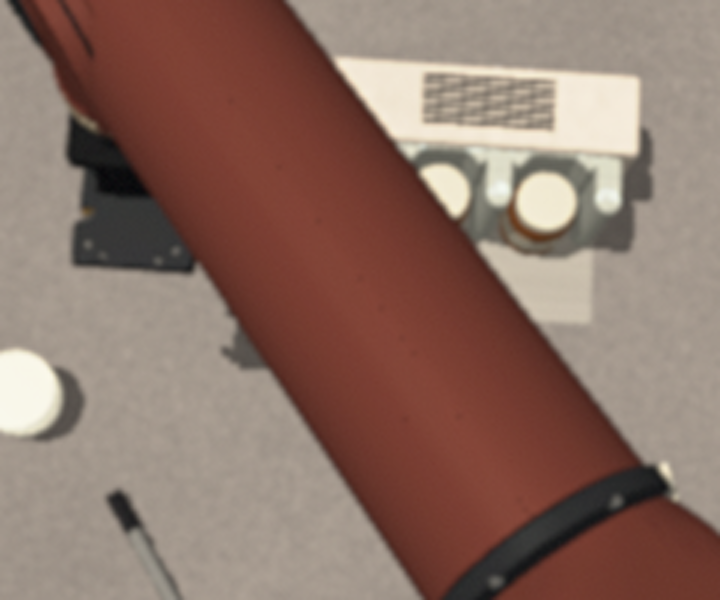

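```bash
python3 -m handwheel '[[[0.5,0,0.001,-0.013,0,0,0],[0.5,0,0.001,-0.01,0,0,0],[0.5,0,0,-0.004,0,0,0],[0.5,0,0,-0.002,0,0,0]]]';python3 tgt.py .632 .1055 .13 -94.5 0
```

```text
clock: 19.95
tool_pos: [0.6317, 0.1046, 0.1456]
tool_rot: [0.002, 0.999, -0.045, 0.003]
ft_force: [-0.0, -0.5, 0.0]
width: 0.0434
pos [0.6317 0.1046 0.1456] tz [ 0.007 -0.003 -1.   ] j [ 0.46  0.54 -0.95  1.56  0.46  1.27 -0.65] F [-0.  -0.5  0. ] w 0.0434 t 19.95
dp [ 0.0003  0.0009 -0.0156] rv [0.003 0.007 0.012] rows 0.3 per [ 0.0003  0.0009 -0.0156] [0.003 0.007 0.012]
```

```bash
python3 -m handwheel '[[[0.5,0.0005,0.001,-0.005,0,0,0],[0.5,0,0,-0.003,0,0,0],[0.5,0,0,-0.001,0,0,0]]]'; python3 -m handwheel '[[[0.5,0,0,-0.003,0,0,0]]]';python3 -m handwheel '[[[0.5,0,0,-0.003,0,0,0]]]'
```

```text
clock: 20.25
tool_pos: [0.6323, 0.1054, 0.1362]
tool_rot: [0.002, 0.999, -0.046, 0.004]
ft_force: [0.7, -0.2, -0.6]
width: 0.0434
clock: 20.35
tool_pos: [0.6325, 0.1055, 0.1334]
tool_rot: [0.002, 0.999, -0.046, 0.004]
ft_force: [-0.3, -0.8, 3.4]
width: 0.0435
clock: 20.45
tool_pos: [0.6325, 0.1056, 0.1305]
tool_rot: [0.002, 0.999, -0.046, 0.004]
ft_force: [-2.5, -0.8, 3.7]
width: 0.0432
```

```bash
python3 -m handwheel '[[[0.5,0,0,-0.002,0,0,0]]]';python3 -m handwheel '[[[0.5,0,0,-0.002,0,0,0]]]'
```

```text
clock: 20.55
tool_pos: [0.6326, 0.1056, 0.129]
tool_rot: [0.002, 0.999, -0.046, 0.004]
ft_force: [-8.0, -3.2, 18.2]
width: 0.0436
clock: 20.65
tool_pos: [0.6327, 0.1057, 0.1288]
tool_rot: [0.002, 0.999, -0.046, 0.004]
ft_force: [-12.7, -4.4, 26.4]
width: 0.0432
```

```bash
python3 -m handwheel '[[[0.5,0,0,0.004,0,0,0],[0.5,0,0,0.01,0,0,0],[0.5,0,0,0.02,0,0,0],[0.5,0,0,0.04,0,0,0],[0.5,0,0,0.045,0,0,0],[0.5,-0.02,0.02,0.045,0,0,0],[0.5,-0.03,0.04,0.02,0,0,0],[0.5,-0.03,0.04,0,0,0,0],[0.5,-0.03,0.04,0,0,0,0],[0.5,-0.02,0.04,0,0,0,0],[0.5,0,0.04,0,0,0,0],[0.5,0,0.04,0,0,0,0]]]'; python3 -m handwheel '[[[0.5,-0.02,0.04,0,0,0,0],[0.5,-0.02,0.04,0,0,0,0],[0.5,0,0,0,0,0,0],[0.5,0,0,0,0,0,0],[0.5,0,0,0,0,0,0]]]'; python3 look.py 16
python3 - <<'E'
from h import *
for cam in("top","side"):
    p,d=capture(cam)
    for q in ["jar_a","start_top"]:
        for s in silhouettes(cam,q)[:2]:
            P=pts(cam,s["pixels"],d)
            if len(P)<20:continue
            top=P[P[:,2]>np.percentile(P[:,2],90)-.008]
            print(cam,q,round(s["score"],2),"topc",top.mean(0).round(3))
    cv2.imwrite(f"pics/{cam}_end.png",p)
E
```

```text
clock: 21.85
tool_pos: [0.5009, 0.3638, 0.3208]
tool_rot: [0.001, 0.999, -0.052, 0.008]
ft_force: [0.7, -0.1, 0.8]
width: 0.0433
clock: 22.35
tool_pos: [0.4548, 0.4537, 0.321]
tool_rot: [-0.001, 0.999, -0.047, 0.007]
ft_force: [-0.5, -0.1, -0.4]
width: 0.0435
top cap n 187 ctr [ 0.651  -0.0284  0.1909] ext [0.031 0.031 0.012]
side cap n 112 ctr [ 0.6522 -0.0263  0.1904] ext [0.031 0.032 0.014]
top jar_a 0.85 topc [ 0.638 -0.187  0.073]
top jar_a 0.58 topc [ 0.645 -0.106  0.073]
top start_top 0.58 topc [0.662 0.105 0.128]
side jar_a 0.93 topc [ 0.638 -0.186  0.073]
side jar_a 0.76 topc [ 0.644 -0.104  0.073]
side start_top 0.6 topc [ 0.638 -0.185  0.073]
side start_top 0.43 topc [0.662 0.103 0.127]
```

View pics/top_end.png

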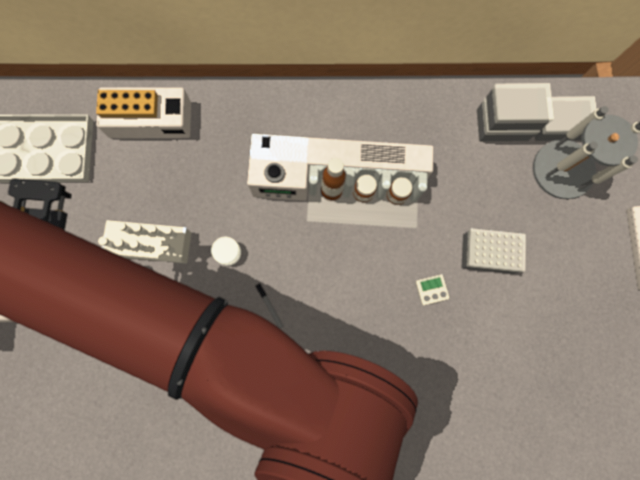

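View pics/s16.png

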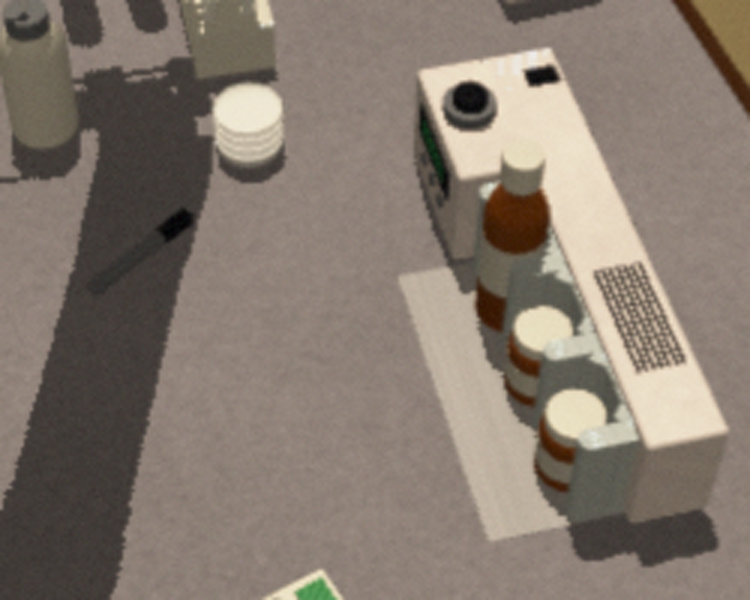

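```bash
python3 -c "
from bench import *
print(hand_in())"
```

```text
the job is handed in; nothing more can be done
None
```

The bottle is upright in the empty bay against its back, and the start button has been pressed and released. I handed the job in at about 23 s; hand-in reports no verdict.

**Bottle:** I pushed it with the two fingertips nearly closed (17 mm gap), about 17–22 mm above the bench and with the tool tilted back. It took three straight pushes, because the arm could not get far enough behind the bottle for a single direct push. The first repositioning ran into joint limits (j7 and j3 at the ends of their ranges), so I turned the gripper half round and approached again. The bottle was not touched during that.

**Seating:** The last push stopped against a firm 15 N. The final pictures put the cap centre at about (0.652, -0.027), against a measured bay centre of (0.652, -0.025). Position readings are good to about 2 mm.

**Button:** One fingertip pressed it to its stop, over 6–7 mm of travel and up to 26 N. Its top then read back at 0.127–0.128 m, the same height as before the press.

**Other things:** The jars read within 2 mm of where they were. The dishes, timer, marker and other bystanders look unmoved in the pictures, though I did not re-measure them. The arm ended well clear and touching nothing.

One network result disagreed: the top-scoring side-view detection of the start button was actually a jar. I ignored it, because the next detection and the top view agreed on the button.

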